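Unlatch the microcentrifuge and hold its lid up for unloading

ROBOT

A 6-joint arm with a two-finger parallel gripper is mounted at the origin on the work surface. World frame = base frame: x ahead of the robot, y to its left, z up, the work surface at z = 0. Lengths are in m, angles in rad, forces in N, time in s.
With the tool pointing down it reaches from about 0.425 to 0.95 m from the base axis. Payload 3.5 kg.
Tool frame: the origin (TCP) lies midway between the tips of the shut fingers; the grasp point (between the pads) lies 19 mm behind it; z points along the fingers, y is the direction in which the jaws open and shut (so a half turn about z gives the same grasp; the last joint's range is limited). The gripper opens to 85 mm and grips with 20 to 120 N. Pads are 22 mm wide; open, the fingers measure 114 mm over their backs; the gripper's body (76 mm by 85 mm) begins 54 mm behind the grasp point. The pads swing forward as they close: fully open they stand 13 mm farther back than shut.
Start: joints at [-1.354, 0.286, 1.577, -0, 1.279, -0.15], TCP at [0.242, -0.63, 0.231] pointing down, gripper open.
Joint ranges: [-2.77, 2.77], [-0.9, 2.22], [0.21, 2.48], [-1.53, 4.67], [0.24, 2.81], [-2.84, 2.84]. Speed limits (rad/s): [2.79, 2.79, 3.14, 3.14, 3.14, 3.14].

INTERFACE

Orientations are given as a rotation vector (axis times angle).
In Python, from rig import bot, open_gripper, grab, get_image, get_calibration, sign_off, monitor gives the robot as it stands. Calls block until the motion is done:
- bot.move_pose(position, orientation): joint-space move of the TCP to a pose.
- bot.movel(position, rot=None, vel=0.15): straight line of the TCP; rot=None keeps the orientation; vel is the mean speed in m/s.
- bot.movej(angles): joint-space move.
- open_gripper() and grab(): open the fingers fully, or close them until they stop; the grip force is fixed at half the most.
- bot.sleep(seconds).
- bot.solve_ik(position, orientation): joint angles nearest the present ones, or None.
- get_image(name): name is "side" or "top" or "wrist"; returns (picture, depth): 384x512x3 uint8, blue, green, red; 384x512 float32, m along the optical axis (not along the pixel's ray), 0 where there is no reading.
- get_calibration(name): a dict with "fx", "fy", "cx", "cy" (pixels), "k1" (the pictures are not rectified: a ray, as slopes to the right and down, at radius r is drawn at 1 + k1 r^2 times it, then the intrinsics apply), "extrinsics" (4x4, takes a point from camera to world coordinates); the wrist camera has in their place "hand_eye" (4x4, takes a point from camera to tool coordinates, whose origin is the TCP and whose axes are the flange's). Camera axes: x right, y up, looking along -z (the intrinsics and any distortion apply to the point x, -y, -z); pixel columns grow to the right and rows downward; lengths in m; the calibration is good to about 2 mm. A picture is of the moment at which its call begins: read the wrist's pose just before it. get_calibration takes no time and is no camera call.
A pose or a line that the arm cannot do raises bot.MotionError and nothing moves.
- sign_off(): hands the job in, once; it reports no verdict.
Readings, each from a call of its own:
- monitor.read_time(): time.
- monitor.read_qpos(): joint angles.
- monitor.read_joint_vel(): joint speeds.
- monitor.read_joint_torque(): joint torques, N m.
- monitor.read_tool_pos(): TCP position.
- monitor.read_eef_rot(): TCP orientation.
- monitor.read_wrist_force(): force on the tool from outside, world axes, zero at the start.
- monitor.read_ft_torque(): the same for the moment, N m.
- monitor.read_width(): opening from 0.0 (shut) to 1.0 (fully open).
Only numpy, scipy, OpenCV 4.12 (cv2) and the standard library are available. Lean on these libraries where they do the work, as an engineer would, in place of code of your own. Each camera call takes 0.05 s, during which the arm holds its last target.

TASK

The lid stay of the microcentrifuge is gone, so its lid has to be held up by hand while a colleague unloads the tubes. Pull the red spring latch on the lid's tongue sideways, towards the spring barrel (the left side seen from in front of the machine), to free it from the ball-headed striker, lift the lid to at least 45 degrees and keep holding it there: you finish while still holding the lid up. Leave the bottle, the jar and the tube rack where they stand, and do not let the lid drop shut.

Things in the scene. Friction and masses are not known exactly. Their poses are not given: they have to be found in the camera images.
- centrifuge: Light-grey bench microcentrifuge, fixed, 270 deep (x) by 210 wide (y), deck 105 high; round grey lid, 180 across, its top 123 mm above the bench. Origin on the bench below the rotor axis; x from its front (display, latch) to its back (hinge), y to the left seen by someone facing its front, z up. A front step (top 78 high, x -145 to -95) carries the striker.
- striker (a point): Centre of the fixed steel striker on the front step, at x -118, y 0, z 102 mm of the centrifuge: a ball head 20 in diameter, 16 high, flat below, on an 8 mm neck. The lid's tongue (44 wide) reaches forward over it.
- lug (a point): Centre of the spring latch's grip: upright red lug 20 (x) by 24 (y) by 44 mm tall on a steel carriage on the lid's tongue, over the ball. Lid shut: point 152.5, lug top 172, carriage top 128 mm above the bench. Axes as centrifuge's, tilting with the lid. Free space 60 mm to either y side. Pinched from above across y, it turns between the fingers as the lid tilts: the gripper can stay vertical.
- latch (a joint): Latch travel along the centrifuge's +y, m: 0 = sprung home, jaw under the ball (lid locked, lifting cannot free it), 0.012 = fully drawn, at its stop; clear of the ball from about 0.006. The spring pulls it home with 4 N at 0, 9.5 N at 0.012. It must stay drawn until the lug has risen 30 mm (lid 0.15 rad); after that its place does not matter.
- lid (a joint): Lid angle, rad: 0 = shut, grows as the lid's front rises, stop at 1.2; 45 degrees = 0.785. Hinge at the back, along the centrifuge's y, 98 mm behind its origin, 113 mm above the bench; the lug's centre is 216 mm in front of and 39.5 mm above the hinge line when shut. Lifting at the lug takes about 2 to 4 N; let go, the lid falls shut from any angle.
- hinge (a point): Middle of the lid's hinge line, 113 mm above the bench; axes are the lid's (the centrifuge's when shut; y along the hinge).
- amber_bottle_mid (a point): Loose amber glass bottle, black cap, 68 in diameter, 150 mm tall; its centre, half-way up. Stands left of the centrifuge. Not to be moved.
- tube_rack_mid (a point): Loose blue rack of small tubes, 150 by 70 by 50 mm tall; its middle, 22 mm above the bench. Stands right of the centrifuge. Not to be moved.
- white_jar_mid (a point): Loose white plastic jar, blue lid, 64 in diameter, 85 mm tall; its centre, half-way up. Stands left of the centrifuge. Not to be moved.

How it is judged:
On the way, in this order (a step that is already met when the one before it is completed fails the run):
1. the latch is drawn clear of the ball while the lid is still down (value of joint latch above 0.006 m and value of joint lid below 0.1 rad), for 0.1 s.
2. the lid is lifted off the striker (value of joint lid above 0.3 rad), for 0.1 s.
At the end, for the whole second after the job is handed in: Through the last second the gripper's fingers hold the lid (by its latch or anywhere on it, with at least 1 N) raised to 45 degrees (0.72 rad or more passes), still within 0.1 rad/s, with nothing else propping it; bottle, jar and rack within 30 mm of where they stood (value of joint lid above 0.72 rad and velocity of joint lid between -0.1 and 0.1 rad/s and contact force between the fingers and lid above 1 N and contact force between lid and amber_bottle below 0.2 N and contact force between lid and tube_rack below 0.2 N and contact force between lid and white_jar below 0.2 N and distance of each of amber_bottle_mid, tube_rack_mid, white_jar_mid from where it was at the start of the episode below 0.03 m); the arm keeps its last pose, push and grip.
It fails at once if a bystander is pushed away or tipped (distance of any of amber_bottle_mid, tube_rack_mid, white_jar_mid from where it was at the start of the episode above 0.03 m or angle between any of amber_bottle_mid, tube_rack_mid, white_jar_mid's own z axis and vertical above 0.4 rad).
It fails at once if the lid drops shut (value of joint lid below 0.12 rad and velocity of joint lid below -2.5 rad/s).
It also fails if it takes over 38 s, if anything falls off the work surface, if the arm or the gripper's body presses on something with over 40 N, if the wrist force passes 120 N, or if a joint passes its speed limit or range.

## Working session

There is one attempt and no reset: what is moved stays moved. The work goes in short steps, each a Python script; the robot and the scene stay as the last script left them, time stands still between calls to the robot, and variables do not carry over. Pictures are saved under pics/ and viewed, and the job is handed in when it is done.

```bash
mkdir -p pics; ls
python3 - <<'E'
from rig import *
import cv2,numpy as np
for n in("side","top"):
    im,d=get_image(n); cv2.imwrite(f"pics/{n}0.png",im); np.save(f"pics/{n}0.npy",d)
    print(n,get_calibration(n))
print(get_calibration("wrist"),monitor.read_time(),monitor.read_eef_rot(),monitor.read_tool_pos())
E
```

```text
pics
side {'fx': 405.13583597037933, 'fy': 405.13583597037933, 'cx': 254.42905842650833, 'cy': 190.90813305990747, 'k1': -0.12972074087020985, 'extrinsics': array([[-0.72734209,  0.41908289, -0.5434547 ,  0.14135498],
       [-0.68596546, -0.42017596,  0.59405686,  0.5459206 ],
       [ 0.02061247,  0.80487371,  0.59308805,  0.61302352],
       [ 0.        ,  0.        ,  0.        ,  1.        ]])}
top {'fx': 409.0037143540519, 'fy': 409.0037143540519, 'cx': 257.45793108762484, 'cy': 189.98815108807466, 'k1': -0.07311637941504644, 'extrinsics': array([[-0.01132788,  0.99811515, -0.06031437,  0.5139013 ],
       [-0.99966002, -0.01272078, -0.02276032,  0.04044094],
       [-0.02348467,  0.06003604,  0.99791991,  1.17199467],
       [ 0.        ,  0.        ,  0.        ,  1.        ]])}
{'fx': 297.5146392368476, 'fy': 297.5146392368476, 'cx': 258.0135599585141, 'cy': 195.40188255385857, 'k1': 0.0006916108319862713, 'hand_eye': array([[ 5.00105087e-04,  9.52811934e-01,  3.03560814e-01,
         7.80844422e-02],
       [ 9.99999706e-01, -6.53167984e-04,  4.02691340e-04,
         1.06052857e-03],
       [ 5.81965319e-04,  3.03560523e-01, -9.52811981e-01,
        -1.41695304e-01],
       [ 0.00000000e+00,  0.00000000e+00,  0.00000000e+00,
         1.00000000e+00]])} 0.1 [-3.08677982e+00 -5.72549884e-01  1.54701053e-04] [ 0.2419446  -0.62950984  0.23005129]
```

View pics/side0.png

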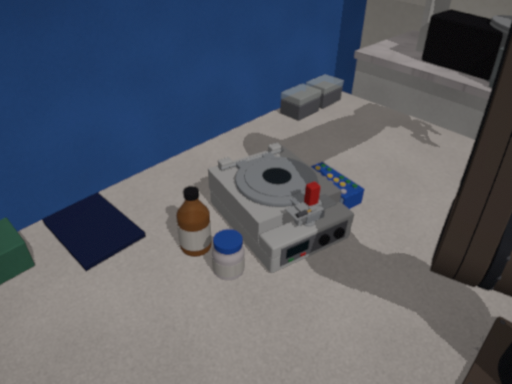

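View pics/top0.png

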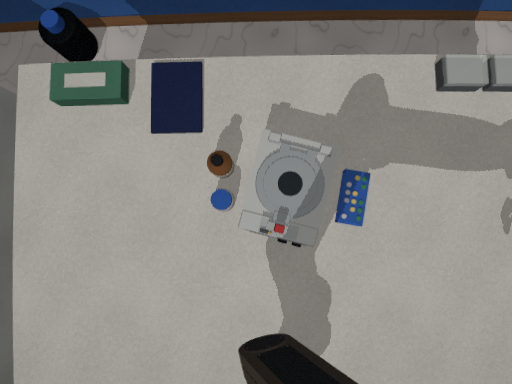

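The side view shows the red lug at about (312,193). In the top view the lug is at (279,229), the hinge at about (299,144), the bottle at (219,162), the jar at (221,200) and the rack at (353,197). Next I'll measure these points.

```bash
cat > h.py <<'E'
import numpy as np,cv2
from rig import *
def undist(c,u,v):
    K=np.array([[c['fx'],0,c['cx']],[0,c['fy'],c['cy']],[0,0,1]])
    # drawn = ray*(1+k1 r^2)
    return cv2.undistortPoints(np.array([[[u,v]]],float),K,np.array([c['k1'],0,0,0,0.]))[0,0]
def ray(n,u,v,E=None):
    c=get_calibration(n); E=c['extrinsics'] if E is None else E
    x,y=undist(c,u,v)
    return E[:3,3],E[:3,:3]@np.array([x,-y,-1])
def atz(n,u,v,z,E=None):
    o,d=ray(n,u,v,E); return o+d*(z-o[2])/d[2]
def atdepth(n,u,v,dep,E=None):
    o,d=ray(n,u,v,E); return o+d*dep
E
python3 - <<'E'
from h import *
for n in("side","top"):
    im=cv2.imread(f"pics/{n}0.png"); d=np.load(f"pics/{n}0.npy")
    hsv=cv2.cvtColor(im,cv2.COLOR_BGR2HSV)
    m=(((hsv[...,0]<6)|(hsv[...,0]>174))&(hsv[...,1]>180)&(hsv[...,2]>90)).astype(np.uint8)
    k,l,s,c=cv2.connectedComponentsWithStats(m)
    i=1+np.argmax(s[1:,4]); print(n,s[i],c[i])
    vs,us=np.where(l==i)
    P=np.array([atdepth(n,u,v,d[v,u]) for u,v in zip(us,vs) if d[v,u]>0])
    print(P.mean(0),np.percentile(P,5,axis=0),np.percentile(P,95,axis=0))
    top=P[P[:,2]>0.166]; print("topface",len(top),top.mean(0),top.min(0),top.max(0))
t=cv2.imread("pics/top0.png")
cv2.imwrite("pics/top0z.png",cv2.resize(t[115:265,195:385],None,fx=4,fy=4,interpolation=cv2.INTER_CUBIC))
s=cv2.imread("pics/side0.png")
cv2.imwrite("pics/side0z.png",cv2.resize(s[135:285,170:370],None,fx=4,fy=4,interpolation=cv2.INTER_CUBIC))
E
```

```text
side [307 183  12  22 188] [312.9893617  192.69148936]
[0.47485049 0.01698178 0.15885214] [0.47013966 0.00850516 0.13739896] [0.48376499 0.02408912 0.17367376]
topface 74 [0.47776466 0.01643954 0.17134771] [0.46957927 0.00617069 0.16636924] [0.4882111  0.0245789  0.17462862]
top [275 225   5   3   8] [276.75 225.5 ]
[0.48704335 0.01719849 0.17103775] [0.4841791  0.01169181 0.16806359] [0.48832745 0.0214818  0.174497  ]
topface 8 [0.48704335 0.01719849 0.17103775] [0.48337446 0.01163434 0.16770428] [0.48833911 0.02148957 0.17459608]
```

View pics/top0z.png

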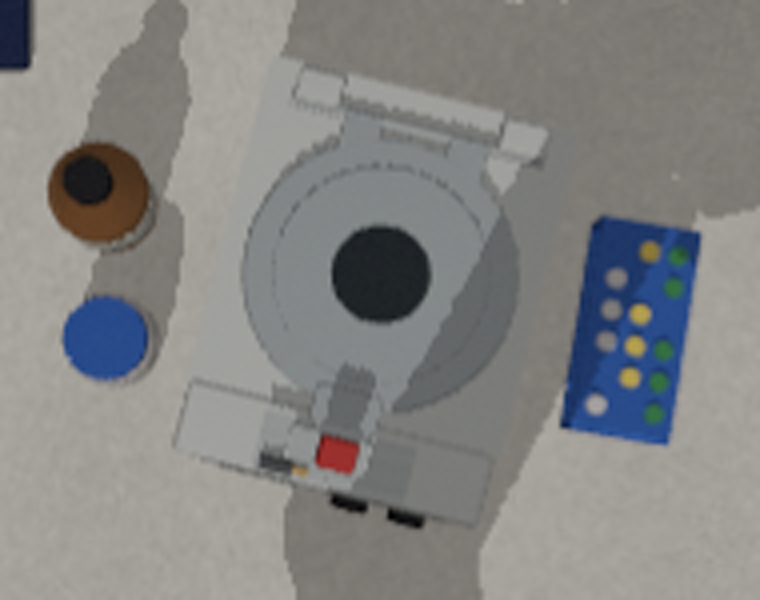

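View pics/side0z.png

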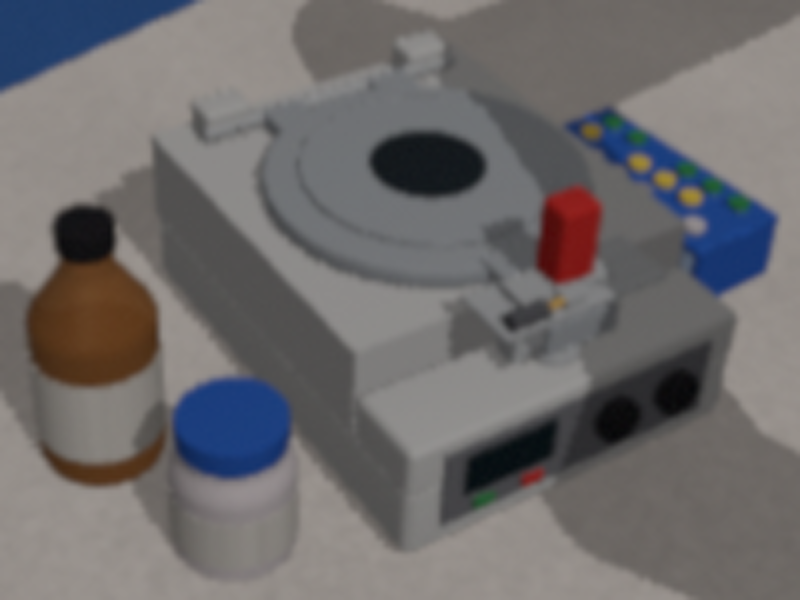

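Run:
```python
from h import *
def t(x,y,z): return atz("top",195+(x+.5)/4-.5,115+(y+.5)/4-.5,z)
def s(x,y,z): return atz("side",170+(x+.5)/4-.5,135+(y+.5)/4-.5,z)
lug=t(338,454,.172); disc=t(381,274,.123); 
print("lug",lug,"disc",disc, "side lug",s(572,201,.172),"side disc",s(428,163,.123))
v=disc-lug; print(np.hypot(*v[:2]),np.arctan2(v[1],v[0]))
for a,b,z in [((343,78),(500,116),.12),((490,524),(540,161),.1),((492,460),(190,382),.078),((477,525),(175,448),.078)]:
    A,B=t(*a,z),t(*b,z); w=A-B; print(w[:2],np.hypot(*w[:2]),np.arctan2(w[1],w[0])-np.pi/2)
```

```text
lug [0.48062789 0.01152453 0.172     ] disc [ 0.59390411 -0.0191342   0.123     ] side lug [0.48079872 0.01256133 0.172     ] side disc [ 0.59520356 -0.01982165  0.123     ]
0.1173518644741356 -0.2643218830670926
[0.02635111 0.10134334] 0.1047132007216135 -0.25438506140858275
[-0.23741647  0.03761446] 0.24037768014575245 1.4136699081731408
[-0.0542784  -0.20062322] 0.20783604027264818 -3.4058160540791955
[-0.0533014  -0.20034696] 0.2073160484722209 -3.40161499102821
```

The centrifuge yaw comes out at about -0.262 rad from four separate cues. The lug is at (0.481, 0.012), and both cameras agree to about 1 mm. The lug-to-disc distance is 117.4 mm against 118 expected. Next I'll move above the lug and check with the wrist camera.

```bash
cat >> h.py <<'E'
from scipy.spatial.transform import Rotation as Ro
psi=-0.262
X=np.array([np.cos(psi),np.sin(psi),0]); Y=np.array([-np.sin(psi),np.cos(psi),0])
def rotv(sgn):
    return Ro.from_matrix(np.column_stack([sgn*X,-sgn*Y,[0,0,-1]])).as_rotvec()
E
python3 - <<'E'
from h import *
L=np.array([.4807,.012])
for sgn in(1,-1):
    for z in (.27,.135): print(sgn,z,bot.solve_ik([*L,z],rotv(sgn)))
    H=L+.216*X[:2]
    for th in(.4,.87):
        f=.216*np.cos(th)-.0395*np.sin(th);u=.216*np.sin(th)+.0395*np.cos(th)
        p=H-f*X[:2]+.0105*Y[:2]; print(th,p,bot.solve_ik([*p,.113+u-.0175],rotv(sgn)))
E
```

```text
1 0.27 [-0.18644968 -0.18369908  1.99531569  0.          1.32997604  1.64634664]
1 0.135 [-0.18644968 -0.04233578  2.12546848  0.          1.05845996  1.64634664]
0.4 [0.51474568 0.01374115] [-0.17053675 -0.05672292  1.98059465  0.          1.21772093  1.66225957]
0.87 [ 0.58667972 -0.00554899] [-0.18229434  0.05498454  1.73982841  0.          1.3467797   1.65050198]
-1 0.27 [-1.86449684e-01 -1.83699077e-01  1.99531569e+00 -4.44089210e-16
  1.32997604e+00 -1.49524601e+00]
-1 0.135 [-1.86449684e-01 -4.23357803e-02  2.12546848e+00 -4.44089210e-16
  1.05845996e+00 -1.49524601e+00]
0.4 [0.51474568 0.01374115] [-1.70536755e-01 -5.67229241e-02  1.98059465e+00 -4.44089210e-16
  1.21772093e+00 -1.47933308e+00]
0.87 [ 0.58667972 -0.00554899] [-1.82294343e-01  5.49845429e-02  1.73982841e+00 -4.44089210e-16
  1.34677970e+00 -1.49109067e+00]
```

Run:
```python
from h import *
bot.move_pose([.4807,.012,.26],rotv(-1))
p=monitor.read_tool_pos();r=monitor.read_eef_rot()
T=np.eye(4);T[:3,:3]=Ro.from_rotvec(r).as_matrix();T[:3,3]=p
im,d=get_image("wrist"); np.save("pics/wE.npy",T@get_calibration("wrist")["hand_eye"]);np.save("pics/w1.npy",d)
cv2.imwrite("pics/w1.png",im); cv2.imwrite("pics/top1.png",get_image("top")[0])
print(monitor.read_time(),p,r,monitor.read_wrist_force())
```

```text
2.6333 [0.48089815 0.01138884 0.25999232] [ 4.12179342e-01  3.11439697e+00 -2.51687112e-04] [-0.37209431  0.12860184 -0.25417367]
```

View pics/w1.png

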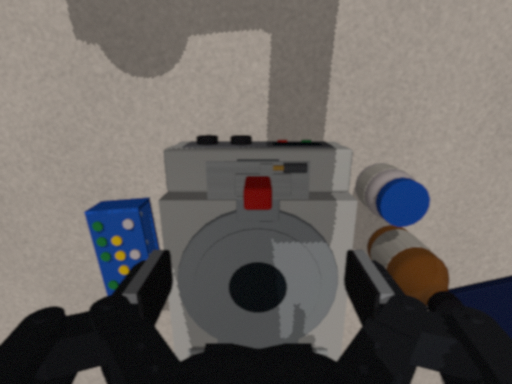

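```bash
python3 - <<'E'
from h import *
E=np.load("pics/wE.npy")
for u,v in((258,200),(244,200),(272,200),(258,191),(258,209.5)):
    print(atz("wrist",u,v,.172,E))
print("disc",atz("wrist",258,287,.123,E), "jar",atz("wrist",403,201,.085,E))
E
python3 -c "
import cv2
i=cv2.imread('pics/w1.png')[140:225,190:330]
cv2.imwrite('pics/w1z.png',cv2.resize(i,None,fx=5,fy=5,interpolation=cv2.INTER_CUBIC))"
```

```text
[0.48103327 0.01084688 0.172     ]
[ 4.78076183e-01 -1.54609533e-04  1.72000000e-01]
[0.48399028 0.02184813 0.172     ]
[0.47365009 0.01283213 0.172     ]
[0.48898229 0.00870949 0.172     ]
disc [ 0.59319698 -0.01932655  0.123     ] jar [0.55244998 0.16020847 0.085     ]
```

View pics/w1z.png

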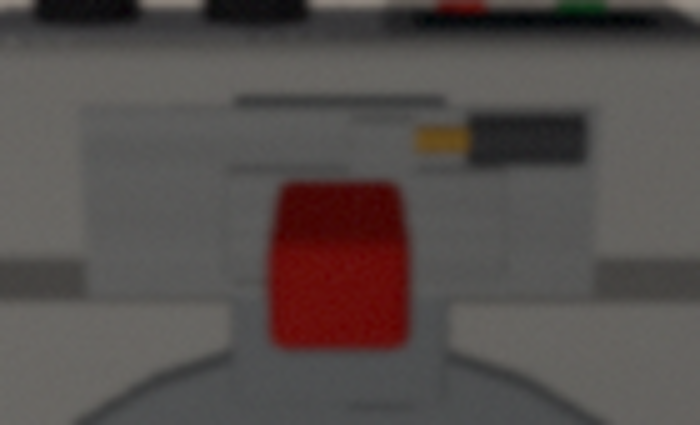

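Wrist view: the lug's top face is centred at about (258,199), which puts it at (0.481, 0.011) and agrees with the other cameras. The spring barrel is on the right of this picture, the machine's +y side, as expected. I'll descend, grip and draw the latch.

Run:
```python
from h import *
L=np.array([.481,.0113,.1355])
bot.movel(L,rotv(-1),vel=.08)
print(monitor.read_tool_pos(),monitor.read_wrist_force())
grab(); bot.sleep(.2)
print(monitor.read_width(),monitor.read_tool_pos(),monitor.read_wrist_force(),monitor.read_time())
F0=np.array(monitor.read_wrist_force())
for d in(.004,.008,.0105):
    bot.movel(L+d*Y,rotv(-1),vel=.02); bot.sleep(.1)
    f=np.array(monitor.read_wrist_force()); p=np.array(monitor.read_tool_pos())
    print(d,(p-L)@Y,"fx,fy",f@X,f@Y,f[2])
print(monitor.read_width(),monitor.read_time())
cv2.imwrite("pics/side2.png",cv2.resize(get_image("side")[0][135:285,170:370],None,fx=4,fy=4))
cv2.imwrite("pics/w2.png",get_image("wrist")[0])
```

```text
[0.48142047 0.01123638 0.13609648] [-0.14422967 -0.30179556 -0.7142313 ]
0.27365206240940865 [0.48093211 0.01093184 0.13571297] [-2.18665429 -3.14898996  2.71922763] 5.125
0.004 0.003267745689690903 fx,fy -1.2696323630146926 -5.804353353083293 3.118086080349946
0.008 0.006812326952050539 fx,fy -2.157137856136004 -6.9911437228293 3.274381200522275
0.0105 0.009015873233574044 fx,fy -2.019136521502937 -6.64325301518979 3.583607177684936
0.27730374927388596 6.4
```

View pics/side2.png

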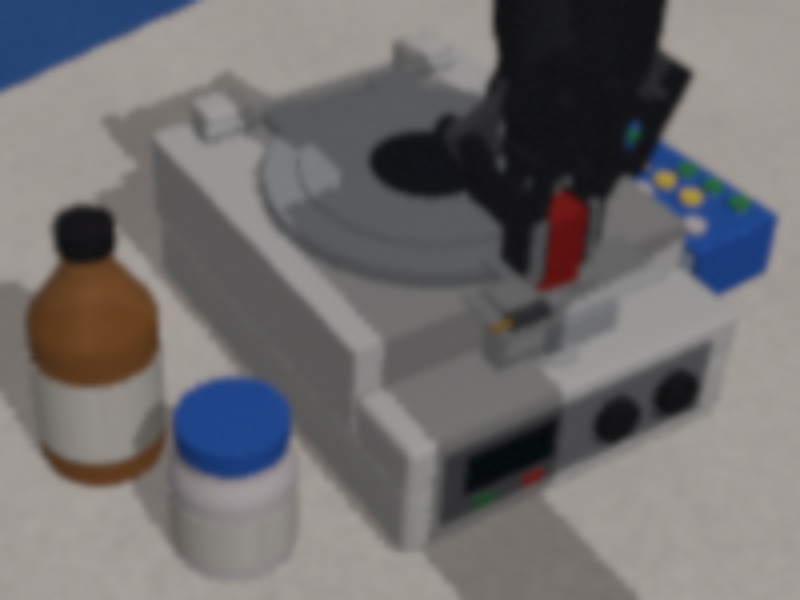

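View pics/w2.png

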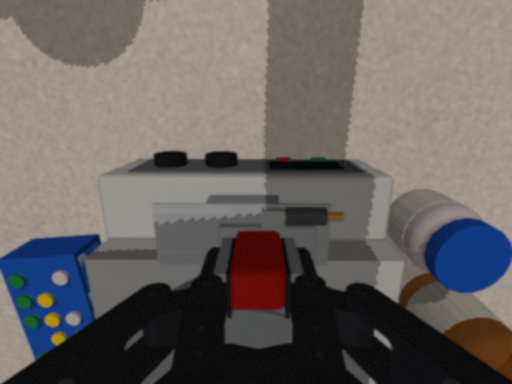

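The spring rod now sticks out of the far end of the barrel (wrist view, about (337,216)), so the latch is drawn about 9 mm. The lateral force rose to 5.8–7.0 N during the draw, consistent with the spring. I'll draw slightly more, then lift along the hinge arc.

```bash
cat >> h.py <<'E'
L0=np.array([.481,.0113,.1355]); DY=.0125
def arc(th,f0=.216,u0=.0435):
    df=f0*np.cos(th)-u0*np.sin(th)-f0; du=f0*np.sin(th)+u0*np.cos(th)-u0
    return L0+DY*Y-df*X+np.array([0,0,du])
def rep(tag,tgt):
    f=np.array(monitor.read_wrist_force());p=np.array(monitor.read_tool_pos())
    e=p-tgt
    print(tag,"t",monitor.read_time(),"err mm",np.round(1e3*np.array([e@X,e@Y,e[2]]),1),"F",np.round([f@X,f@Y,f[2]],1),"w",round(monitor.read_width(),3),flush=True)
E
python3 - <<'E'
from h import *
bot.movel(arc(0),rotv(-1),vel=.02); bot.sleep(.15); rep("draw",arc(0))
for th in (.05,.1,.15,.2):
    bot.movel(arc(th),rotv(-1),vel=.05); rep(th,arc(th))
    if abs(np.array(monitor.read_wrist_force())[2])>15: print("stop");break
cv2.imwrite("pics/side3.png",cv2.resize(get_image("side")[0][135:285,170:370],None,fx=4,fy=4))
E
```

```text
draw t 6.9 err mm [ 0.1 -1.7  0.2] F [-1.9 -9.   4. ] w 0.27
0.05 t 7.2667 err mm [-1.1 -2.  -2.1] F [ 1.2 -8.9 -5.2] w 0.273
0.1 t 7.6333 err mm [-1.6 -2.2 -2.6] F [ 2.1 -9.  -6.3] w 0.272
0.15 t 8.0 err mm [-2.1 -2.2 -3.1] F [ 1.6 -8.7 -7.3] w 0.269
0.2 t 8.3667 err mm [-2.3 -2.2 -3.1] F [-0.6 -8.3 -5.9] w 0.276
```

View pics/side3.png

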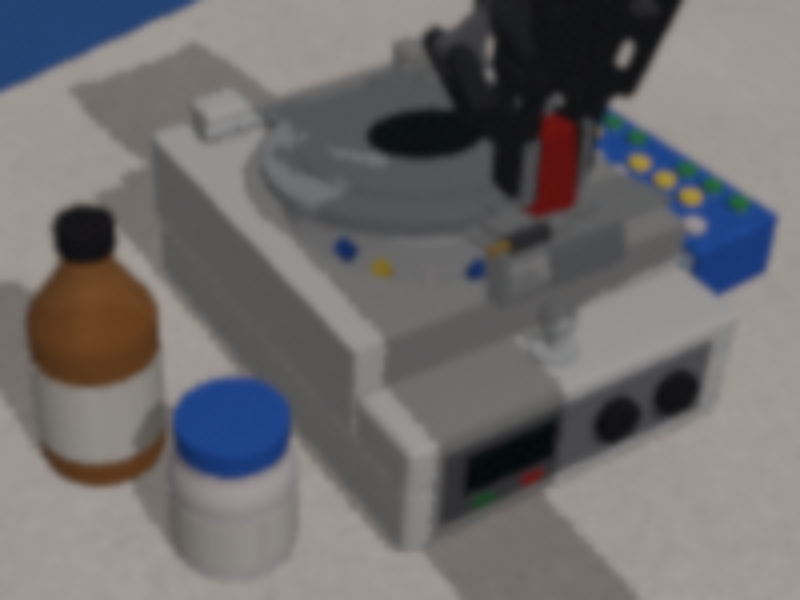

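The lid is off the striker: the ball is visible at about (555,320) and tubes show under the lid. I'll continue up to about 0.9 rad.

Run:
```python
from h import *
for th in np.arange(.3,.91,.1):
    bot.movel(arc(th),rotv(-1),vel=.06); rep(round(th,2),arc(th))
    f=np.array(monitor.read_wrist_force())
    if np.linalg.norm(f)>30: print("stop");break
bot.sleep(.3); rep("end",arc(.9)); print(monitor.read_tool_pos())
cv2.imwrite("pics/side4.png",cv2.resize(get_image("side")[0][85:285,150:410],None,fx=3,fy=3))
p=monitor.read_tool_pos();r=monitor.read_eef_rot()
cv2.imwrite("pics/top4.png",cv2.resize(get_image("top")[0][115:265,195:385],None,fx=4,fy=4))
cv2.imwrite("pics/w4.png",get_image("wrist")[0])
```

```text
0.3 t 8.9333 err mm [-2.8 -2.2 -3.3] F [-3.2 -8.7 -4.9] w 0.27
0.4 t 9.45 err mm [-3.3 -2.2 -3.4] F [-3.8 -9.2 -3.2] w 0.272
0.5 t 9.9667 err mm [-3.3 -2.3 -3.2] F [-4.8 -8.6 -3.4] w 0.271
0.6 t 10.4833 err mm [-3.1 -2.3 -2.8] F [-6.1 -8.7 -1.3] w 0.269
0.7 t 11.0 err mm [-2.7 -2.3 -2.4] F [-5.4 -7.7  0.2] w 0.274
0.8 t 11.5167 err mm [-2.6 -2.3 -2.3] F [-5.8 -8.9  0.3] w 0.272
0.9 t 12.0333 err mm [-2.3 -2.4 -2. ] F [-3.7 -8.3  0.5] w 0.274
end t 12.3333 err mm [-2.3 -2.4 -2. ] F [-5.  -9.1 -1. ] w 0.273
[ 0.59323398 -0.00835273  0.28622273]
```

View pics/side4.png

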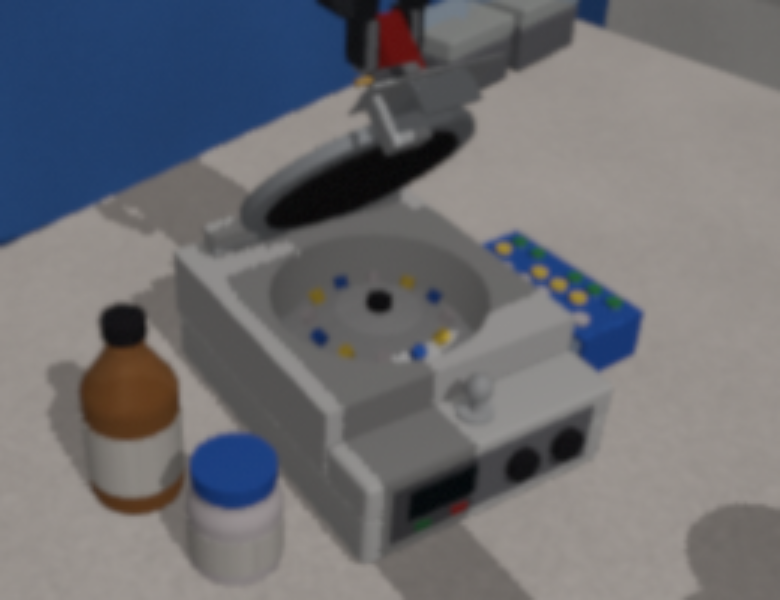

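View pics/w4.png

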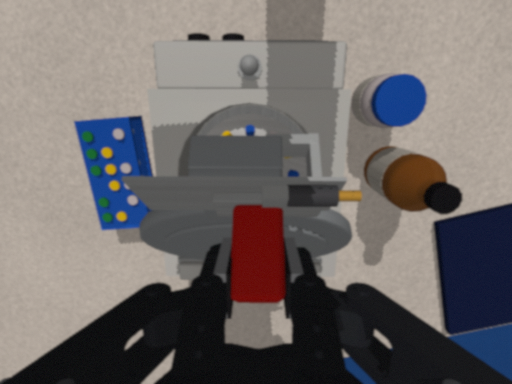

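View pics/top4.png

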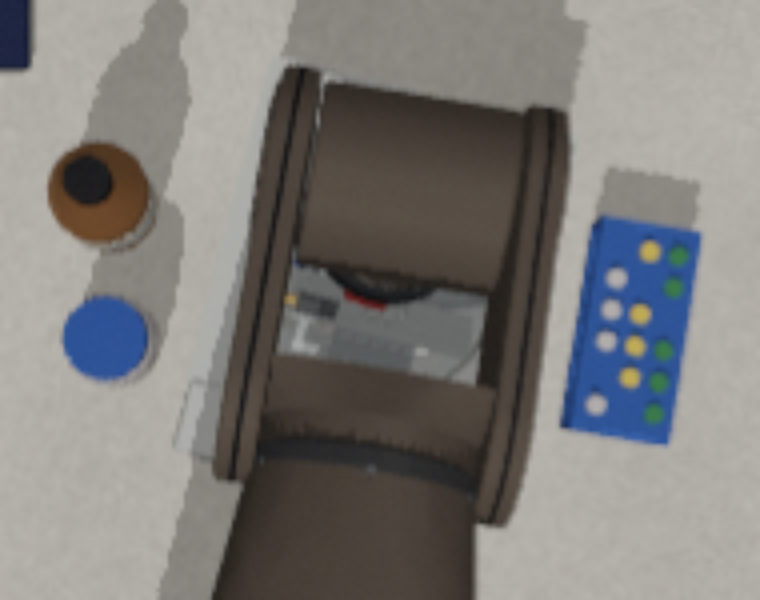

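The lid is raised and the lug sits firmly between the pads. Bottle, jar and rack are at the same pixels as at the start. A short stillness check, then I'll hand in.

Run:
```python
from h import *
a,_=get_image("wrist"); p=np.array(monitor.read_tool_pos()); bot.sleep(1.0); q=np.array(monitor.read_tool_pos()); b,_=get_image("wrist")
f=np.array(monitor.read_wrist_force())
print("drift",q-p,"imgdiff",cv2.absdiff(a,b).mean(),"F",f,"w",monitor.read_width())
d=(q-np.array([.4809,.0109,.1357])); print("rise",d[2],"back",d@X)
from scipy.optimize import minimize_scalar
g=lambda t:np.linalg.norm([(arc(t)-L0-DY*Y)@X-d@X,(arc(t)-L0)[2]-d[2]])
r=minimize_scalar(g,bounds=(0,1.2),method="bounded"); print("lid",r.x,"resid",r.fun)
if abs(q-p).max()<.001 and r.x>.78: sign_off(); print("signed",monitor.read_time())
```

```text
drift [-1.02334331e-06 -3.58781860e-05  1.11588269e-06] imgdiff 1.1518012152777777 F [-7.00915786 -7.99087135 -0.75716918] w 0.2690975935865344
rise 0.15053926318841443 back 0.11348406973196794
lid 0.8860152505057778 resid 0.0008810941508816708
the job is handed in; nothing more can be done
the job is handed in; nothing more can be done
```

I drew the latch clear, lifted the lid off the striker, and handed the job in with the gripper still holding the lid up at about 0.89 rad (51°). The whole run took about 13.5 s of the 38 s allowed.

- **Latch:** I pinched the red lug across y and drew it about 11 mm towards the spring barrel. The side force rose to 9 N, as the spring should give, and the rod came out of the far end of the barrel. I kept it drawn for the whole lift.
- **Lid angle:** I worked this out from where the gripper ended up along the hinge arc, with a mismatch of 0.9 mm. It is not a direct reading of the lid joint.
- **Holding still:** Over the last second before handing in, the gripper drifted less than 0.04 mm. The opening stayed at 0.27 with the lug between the pads.
- **Bystanders:** The bottle, jar and rack were at the same pixels as at the start.
- **Didn't fully agree:** At the end the upward load on the wrist read only about 1 N, less than the 2 to 4 N given for lifting at the lug. A sideways force of about 5 N along the lid's length remained. The pictures show the lug firmly gripped.

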